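# Key on the buffer's enable switch

## Robot

A 6-joint arm with a two-finger parallel gripper is mounted at the origin on a cart in front of the work surface, level with it; the furniture and walls round the work are solid. World frame = base frame: x ahead of the robot, y to its left, z up, the work surface at z = 0. Lengths are in m, angles in rad, forces in N, time in s.
With the tool pointing down it reaches from about 0.35 to 0.975 m from the base axis. Payload 7.1 kg.
Tool frame: the origin (TCP) lies at the very end of the fingers, on their centre line; the grasp point (between the pads) lies 19 mm behind it; z points along the fingers, y is the line along which they close (so a half turn about z gives the same grasp; the last joint's range is limited). The gripper opens to 88 mm and grips with 3 to 60 N. Pads are 20 mm wide; open, the fingers measure 115 mm over their backs; the gripper's body (75 mm by 178 mm) begins 61 mm behind the grasp point.
Start: joints at [1.236, 0.423, 1.63, -0, 1.089, -0.019], TCP at [0.194, 0.594, 0.185] pointing down, gripper open.
Joint ranges: [-3, 3], [-0.9, 2.11], [0.09, 2.58], [-1.31, 4.45], [0.11, 2.69], [-2.54, 2.54]. Speed limits (rad/s): [2.39, 2.39, 3.01, 3.14, 3.14, 3.14].

## Interface

Orientations are given as a rotation vector (axis times angle).
In Python, from rig import observe, grab_frame, hand_in gives the robot as it stands.
- The arm moves only by the tool jog_arm, never from a script. Its argument "plan" is a list of rows, each a list of 6 numbers: the shift along the world's x, y, z in cm, then the turn, a rotation vector about the world's x, y, z in degrees. A call has 1 to 10 rows; each row is the pose to reach, as a shift and turn from the pose commanded when the call began; what a row does not reach only later rows make up. A row lasts 1/8 s, in which the tool goes at most 62.5 mm and 10.7 degrees, less where a joint would pass 70% of its speed; a pose out of reach is approached as far as the arm can. A call with a gripper value outside its range is refused whole. "grip" is the closure in counts, from 0 (fully open) to 255 (shut), set as the call begins (left out, the last holds). The fingers move at their own pace and stop on an object; "force" is the grip in N (left out, the last holds). Time passes only in rows, so rows that repeat a pose let the fingers close. It gives the time, the measured TCP pose, the force, the opening and the grip force at its end, in the units of the state.
- observe(): the state, without advancing time (a new reading comes with each control period).
- grab_frame(name): name is "side" or "top"; returns a dict with "pixels" (420x560x3 uint8, red, green, blue), "depth" (420x560 float32, m along the optical axis (not along the pixel's ray), 0 where there is no reading), "fx", "fy", "cx", "cy" (pixels), "k1" (the pictures are not rectified: a ray, as slopes to the right and down, at radius r is drawn at 1 + k1 r^2 times it, then the intrinsics apply), "R" (3x3) and "t" (3): a world point X has camera coordinates R X + t. Camera axes: x right, y down, z forward; pixel columns grow to the right and rows downward; lengths in m; the calibration is good to about 2 mm. A picture is of the moment at which its call begins.
- hand_in(): hands the job in; it is judged then, once.
The state is a dict: "t": time; "joints": joint angles; "qd": joint speeds; "effort": joint torques, N m; "eef_pos": TCP position; "ee_rot": TCP orientation; "wrist_force": force on the tool from outside, world axes, zero at the start; "moment": the same for the moment, N m; "opening": opening from 0.0 (shut) to 1.0 (fully open); "gripper_force": force on a finger pad.
Only numpy, scipy, OpenCV 4.12 (cv2) and the standard library are available. Lean on these libraries where they do the work, as an engineer would, in place of code of your own. Each camera call takes 0.05 s, during which the arm holds its last target. There are 200 camera calls.

## Task

Enable the bench buffer: take the red key out of its stand, push its blade fully home into the slot of the key switch while the switch is still off, then turn it clockwise (seen from above) to on, as far as it goes. Let go and leave the key in the switch, turned on, and do not disturb the other things on the bench.

Things in the scene. Friction and masses are not known exactly. Their poses are not given: they have to be found in the camera images.
- key: Loose red key, 88 mm tall, 70 g, standing blade down in its stand. Origin: on its axis at the underside of its round collar (36 mm diameter, 7 thick); z up. Below: steel blade 24 mm wide (along x), 8 thick (y), 26 long, last 4 mm narrowed to 19 x 4. Above: flat upright bow to grip, 60 mm wide (x), 14 thick (y), from 12 to 62 mm above the origin. A half turn about z makes no difference.
- key_stand: Black stand fixed to the bench: block 60 mm (x) by 50 mm (y), 36 mm high, on a 60 x 90 mm foot. Origin: centre of its underside, z up. A slot 28 mm (along x) by 12 mm (along y), 30 mm deep, in the middle of its top holds the key's blade; the key's collar rests on the top, 36 mm up.
- switch_box: Key switch fixed to the bench: grey box 110 x 110 mm, 60 mm high, yellow face, with a round metal rotor (68 mm diameter, 34 mm high) on top. Origin: centre of its underside, z up. On the face a red mark lies along its +x axis (off) and a green mark 1.2 rad clockwise from it (on).
- keyway (a point): Centre of the mouth of the rotor's slot, on the rotor's top, 94 mm above the bench. z up, x along the slot; turns with the rotor. Slot 28 mm (x) by 12 mm (y), 30 mm deep, 3 mm lead-in, edged black. The key is home when its collar rests on the rotor, its origin at this point; a half turn of the key fits too. A black index line lies at the +x end of the slot.
- rotor (a joint): Angle of the switch's rotor: 0 off (where it starts, index at the red mark), growing clockwise seen from above to its stop at 1.2 rad, on (index at the green mark). Friction (about 0.1 N m) keeps it where it is left; the key has about 0.17 rad of play in the slot, so it must turn that much farther than the rotor.
- tape: Roll of black tape lying flat, 73 mm diameter, 20 mm high; bystander. Origin: centre of its underside.
- hex_key: Black hex key, 124 x 35 mm, 8 mm high, long arm along its y; bystander. Origin: centre of its underside.
- tin: Round tin of polish, green with a cream lid, 71 mm diameter, 56 mm high; bystander. Origin: centre of its underside.
- scraper: Scraper with a black handle, 150 mm long (along its y), 48 mm wide, 18 mm high; bystander. Origin: centre of its underside.
Things that resemble listed ones, but are neither listed nor needed, are in the scene too. There is more than one size of the key; the one meant has the size given above.

How it is judged:
By the outcome, as a careful person would: the job done as asked, in the order asked, and still so for the second after the job is handed in, with the robot touching nothing.
It also fails if it takes over 54 s, if anything falls off the work surface, if the arm or the gripper's body presses on something with over 40 N, if the wrist force passes 120 N, or if a joint passes its speed limit or range.

## Working session

There is one attempt and no reset: what is moved stays moved. The work goes in short steps, Python scripts to look and compute and a tool call to move; the robot and the scene stay as the last step left them, time stands still between calls to the robot, and variables do not carry over. Pictures are saved under pics/ and viewed, at most 10 in all, crops included, and the job is handed in when it is done.

Besides the shell and the picture viewer there is one more tool, called after ">>>" by a JSON object that holds its "api" and its "payload", one argument or row to a line. jog_arm: Moves the arm, as the interface text tells. Its arguments: {"type":"object","properties":{"plan":{"type":"array"},"grip":{"type":"number"},"force":{"type":"number"}},"required":["plan"]}

```bash
mkdir -p pics; ls
cat > h.py <<'E'
import numpy as np, cv2
from rig import observe, grab_frame, hand_in
def ray(f,u,v):
    K=np.array([[f['fx'],0,f['cx']],[0,f['fy'],f['cy']],[0,0,1.]])
    x,y=(np.asarray(u,float)-f['cx'])/f['fx'],(np.asarray(v,float)-f['cy'])/f['fy']
    rd=np.hypot(x,y); r=rd.copy()
    for _ in range(20): r=rd/(1+f['k1']*r*r)
    s=1/(1+f['k1']*r*r)
    return np.stack([x*s,y*s,np.ones_like(x)],-1)
def onplane(f,u,v,z):
    R,t=np.array(f['R']),np.array(f['t']); d=ray(f,u,v)@R; c=-R.T@t
    return c+d*((z-c[2])/d[...,2])[...,None]
def bydepth(f,u,v):
    R,t=np.array(f['R']),np.array(f['t']); u=np.asarray(u);v=np.asarray(v)
    return (ray(f,u,v)*f['depth'][v,u][...,None]-t)@R
def save(n,img): cv2.imwrite('pics/'+n,cv2.cvtColor(img,cv2.COLOR_RGB2BGR))
E
python3 - <<'E'
from h import *
for n in('top','side'):
    f=grab_frame(n); save(n+'1.png',f['pixels']); print(n,f['fx'],f['k1'],-np.array(f['R']).T@f['t'])
print(observe())
E
```

```text
pics
top 518.2993322990537 0.0039752338640789905 [0.38063742 0.01619977 1.50095631]
side 465.9991263844901 -0.11902012870861409 [ 0.54229478 -1.04560087  0.59088802]
{'t': 0.1, 'joints': array([ 1.23598458e+00,  4.23747683e-01,  1.63059156e+00, -3.27426352e-06,
        1.08860184e+00, -1.89615767e-02]), 'qd': array([-9.41199466e-04, -2.11102464e-03, -3.20560883e-03,  7.12588737e-05,
        1.27099132e-03, -9.86390476e-04]), 'effort': array([ 2.82981182e-04, -5.45613062e+01, -2.74323320e+01,  6.45890110e-02,
        1.87487161e-02, -4.60790454e-05]), 'eef_pos': array([0.19391574, 0.59358531, 0.18459856]), 'ee_rot': array([-4.94037223e-01, -3.10226601e+00,  2.08571436e-03]), 'wrist_force': array([-0.2902913 , -0.00732562,  0.29009471]), 'moment': array([-0.02789083, -0.00274392, -0.0114314 ]), 'gripper_force': 0.0, 'opening': 0.9983548777144696}
```

View pics/top1.png

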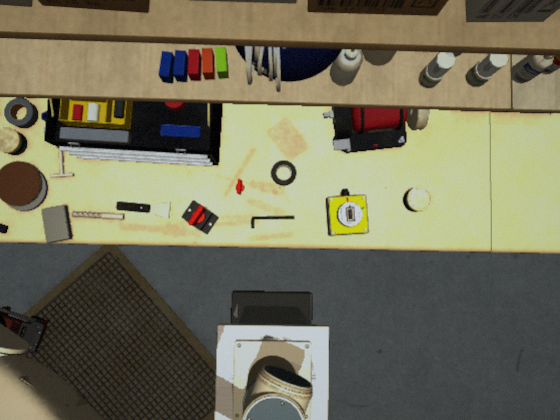

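View pics/side1.png

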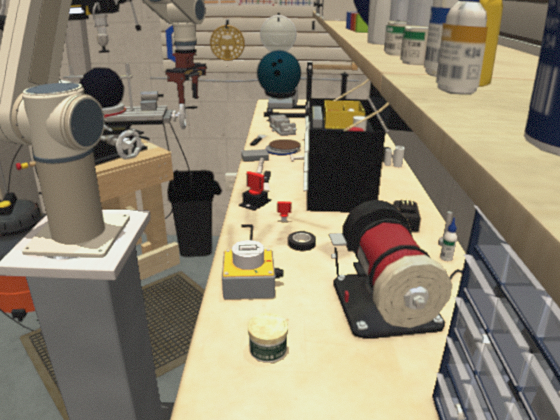

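Top view: the red key stands in its black stand at (200,216), the switch is at (348,214), the tape at (284,173), the hex key at (272,219), the scraper at (145,208) and the tin at (418,199). What could be taken for the key is the red key in the stand at (200,216) and a small red key at (240,187). I choose the one in the stand and check it in the crop.

```bash
cat > m.py <<'E'
from h import *
f=grab_frame('top'); p=f['pixels']; hsv=cv2.cvtColor(p,cv2.COLOR_RGB2HSV)
red=((hsv[...,0]<8)|(hsv[...,0]>172))&(hsv[...,1]>150)&(hsv[...,2]>80)
def rect(m,z,name):
    v,u=np.nonzero(m); P=onplane(f,u,v,z)[:,:2]
    r=cv2.minAreaRect(P.astype(np.float32)*1000); b=cv2.boxPoints(r)
    print(name,len(u),'c',np.round(r[0],1),'size',np.round(r[1],1),'ang',round(r[2],1),'mean',np.round(P.mean(0)*1000,1))
    C=np.cov(P.T); w,V=np.linalg.eigh(C); print('  axis deg',np.degrees(np.arctan2(V[1,1],V[0,1])), np.sqrt(12*w)*1000)
def box(m,a,b,c,d):
    o=np.zeros_like(m); o[c:d,a:b]=m[c:d,a:b]; return o
k=box(red,175,225,195,240)
v,u=np.nonzero(k); D=bydepth(f,u,v); print('key z pct',np.percentile(D[:,2],[5,25,50,75,95]))
rect(k,.098,'key all@98')
bow=k.copy(); bow[v,u]=D[:,2]>.085; rect(bow,.098,'bow')
s=box(red,232,250,175,198); rect(s,.03,'small')
yel=box((hsv[...,0]>20)&(hsv[...,0]<34)&(hsv[...,1]>170),315,380,185,245); rect(yel,.06,'switch face')
# rotor top by depth
vv,uu=np.mgrid[185:245,315:380]; vv=vv.ravel();uu=uu.ravel(); D=bydepth(f,uu,vv)
m=abs(D[:,2]-.094)<.008; P=D[m]; print('rotor',m.sum(),P.mean(0), np.ptp(P,axis=0))
(c,r)=cv2.minEnclosingCircle((onplane(f,uu[m],vv[m],.094)[:,:2]*1000).astype(np.float32)); print('circ',c,r)
rm=np.zeros(red.shape,bool); rm[vv[m],uu[m]]=1
c0=P.mean(0)[:2]
near=np.hypot(*(onplane(f,uu,vv,.094)[:,:2]-c0).T)<.03
g=p.max(-1); dk=np.zeros_like(rm); dk[vv[near],uu[near]]=g[vv[near],uu[near]]<70; rect(dk,.094,'slot dark')
rr=box(red,315,380,185,245); rect(rr,.06,'red mark')
gr=box((hsv[...,0]>40)&(hsv[...,0]<85)&(hsv[...,1]>100),315,380,185,245); rect(gr,.06,'green mark')
A=cv2.resize(p[190:245,170:230],(400,367),interpolation=cv2.INTER_CUBIC);B=cv2.resize(p[185:240,318:378],(400,367),interpolation=cv2.INTER_CUBIC)
f2=grab_frame('side');p2=f2['pixels'];C=cv2.resize(p2[160:225,230:300],(251,233));Dd=cv2.resize(p2[235:300,215:285],(251,233))
bot=np.zeros((233,800,3),np.uint8);bot[:,:251]=C;bot[:,260:511]=Dd
save('crop1.png',np.vstack([np.hstack([A,B]),bot]))
for q in [(440,110),(440,80),(450,103),(300,103),(200,103),(100,103)]:
    print(q,bydepth(f,np.array(q[0]),np.array(q[1])))
E
python3 m.py
```

```text
key z pct [0.03613863 0.04377714 0.09505426 0.09793691 0.10101794]
key all@98 178 c [451.8 209. ] size [35.  58.7] ang 65.5 mean [452.8 211.6]
  axis deg 144.9103913462056 [31.82440778 49.95901334]
bow 114 c [452.8 211.3] size [23.3 57.9] ang 55.1 mean [454.7 215. ]
  axis deg 147.18914448959492 [15.09821728 56.72039998]
small 71 c [543.6 102.9] size [40.1 19.9] ang 1.6 mean [541.8 103.9]
  axis deg -179.89970076225853 [18.05951846 33.83237301]
switch face 759 c [ 468.7 -203.2] size [103.8 102.2] ang 4.9 mean [ 466.4 -199.3]
  axis deg -160.49772727992377 [116.38082331 120.2115309 ]
rotor 434 [ 0.4691879  -0.20380681  0.09427688] [0.06651211 0.06706603 0.01546442]
circ (468.91705322265625, -203.51058959960938) 34.12118911743164
slot dark 22 c [ 466.9 -203.9] size [21.9  5.5] ang 0.6 mean [ 466.2 -203.3]
  axis deg -175.97058088530653 [ 7.00028007 23.78943848]
red mark 2 c [ 512.3 -200.4] size [2.8 0. ] ang -179.4 mean [ 512.3 -200.4]
  axis deg -179.37595310504014 [1.11389897e-09 6.88896405e+00]
green mark 3 c [ 488.7 -243.5] size [2. 4.] ang 45.8 mean [ 488.5 -243.7]
  axis deg 135.78769309743964 [3.94397295 6.93224428]
(440, 110) [ 7.88764580e-01 -4.84230673e-01 -6.78749345e-04]
(440, 80) [ 0.70090677 -0.30489046  0.53810743]
(450, 103) [ 0.66719303 -0.33718353  0.50076125]
(300, 103) [ 0.66157496 -0.03972393  0.49032709]
(200, 103) [0.738108   0.20087296 0.18821286]
(100, 103) [0.72951088 0.45374748 0.19255838]
```

View pics/crop1.png

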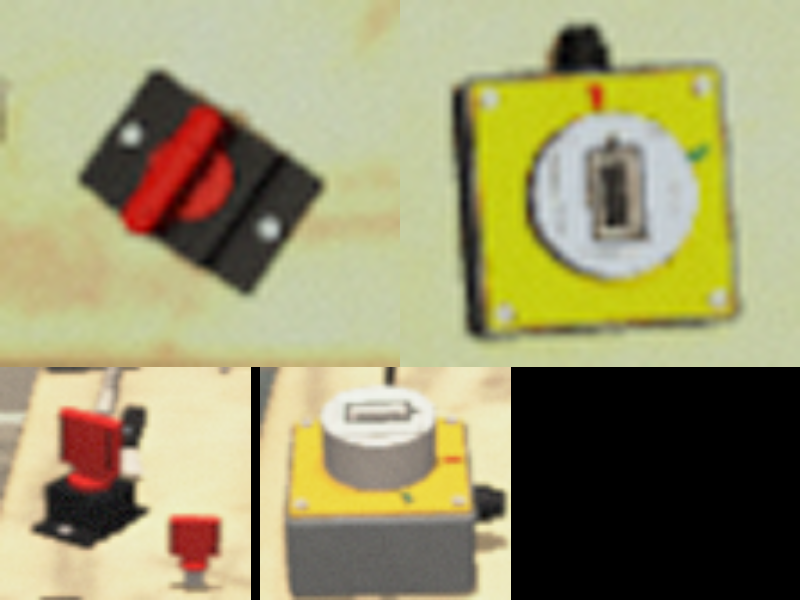

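The crop shows the right key, with a bow about 57 mm wide and its axis at about -34°. The switch is off: the index is at the red mark (612,140 in the crop) and the slot axis is at about +4.7°. The key is at about (455,215) mm and the rotor centre at about (469,-203.5) mm. I'm moving above the key.

>>> {"api": "jog_arm", "payload": {
  "plan": [
    [4,-5,0,0,0,-4],
    [8,-10,0,0,0,-8],
    [12,-16,-1,0,0,-12],
    [16,-22,-2,0,0,-16],
    [20,-28,-3,0,0,-16],
    [24,-34,-3,0,0,-16],
    [26.1,-37.9,-3,0,0,-16],
    [26.1,-37.9,-3,0,0,-16],
    [26.1,-37.9,-3,0,0,-16]
  ],
  "grip": 0,
  "force": 40
}}

```text
t: 1.32
eef_pos: [0.4557, 0.2136, 0.1552]
ee_rot: [-0.926, -3.002, 0.0]
wrist_force: [-0.2, 0.2, -0.4]
opening: 1.001
gripper_force: 0.0
```

Run:
```python
from h import *
o=observe(); print(o['eef_pos'],o['ee_rot'],o['joints'],o['t'],o['wrist_force'])
# cross-check from the side: key bow mask and rotor
f=grab_frame('side'); p=f['pixels']; hsv=cv2.cvtColor(p,cv2.COLOR_RGB2HSV)
m=((hsv[...,0]<8)|(hsv[...,0]>172))&(hsv[...,1]>150); m[:,:240]=0;m[:,275:]=0;m[:160]=0;m[207:]=0
v,u=np.nonzero(m);D=bydepth(f,u,v);b=D[(D[:,2]>.05)&(D[:,2]<.11)&(D[:,1]>.1)]
print(len(b),np.percentile(b,[2,50,98],axis=0)); 
r=cv2.minAreaRect((b[:,:2]*1000).astype(np.float32)); print(r)
save('side2.png',cv2.resize(p[100:240,180:330],(750,560)))
```

```text
[0.45571535 0.21363967 0.15518201] [-9.25912175e-01 -3.00188250e+00  2.60364548e-04] [ 4.14747379e-01  2.86513543e-01  1.92013794e+00 -2.71575912e-05
  9.35169086e-01 -5.57662174e-01] 1.325 [-0.20187718  0.22893    -0.38651947]
249 [[0.4330249  0.1969595  0.05156964]
 [0.45503539 0.20873692 0.07713197]
 [0.47826695 0.22515484 0.0989462 ]]
((452.5454406738281, 211.69236755371094), (15.261195182800293, 54.28583526611328), 63.18798828125)
```

View pics/side2.png

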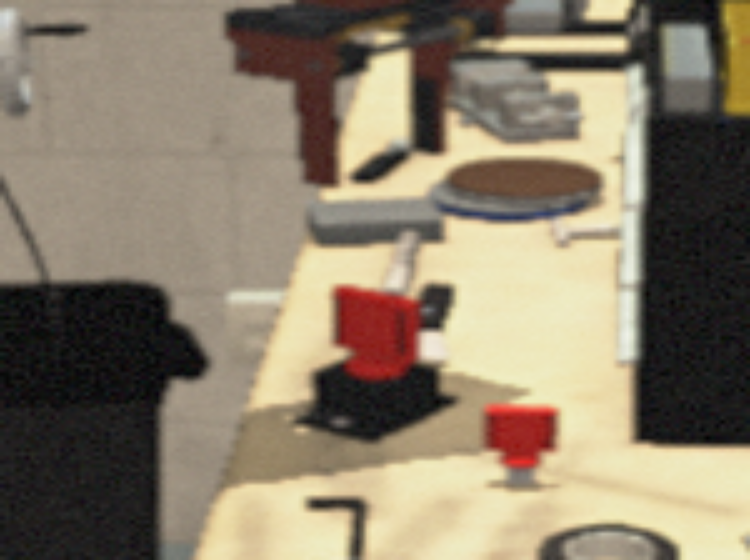

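The side view shows the open fingers astride the key (bow at about (375,320) in the crop), with the small decoy clear of them. I'll descend and grip.

>>> {"api": "jog_arm", "payload": {
  "plan": [
    [0,0.1,-4,0,0,0],
    [0,0.1,-8,0,0,0],
    [0,0.1,-9.8,0,0,0],
    [0,0.1,-9.8,0,0,0],
    [0,0.1,-9.8,0,0,0]
  ]
}}

```text
t: 2.0
eef_pos: [0.4553, 0.2171, 0.058]
ee_rot: [0.919, 3.003, 0.001]
wrist_force: [0.4, 0.0, 0.2]
opening: 1.001
gripper_force: 0.0
```

>>> {"api": "jog_arm", "payload": {
  "plan": [
    [0,0,0,0,0,0],
    [0,0,0,0,0,0],
    [0,0,0,0,0,0],
    [0,0,0,0,0,0],
    [0,0,0,0,0,0],
    [0,0,0,0,0,0],
    [0,0,0,0,0,0],
    [0,0,0,0,0,0]
  ],
  "grip": 255,
  "force": 40
}}

```text
t: 3.0
eef_pos: [0.4551, 0.2161, 0.0572]
ee_rot: [-0.921, -3.004, -0.0]
wrist_force: [0.5, 0.4, -0.2]
opening: 0.149
gripper_force: 40.0
```

Gripped, with an opening of about 13 mm. Lifting.

>>> {"api": "jog_arm", "payload": {
  "plan": [
    [0,0,1,0,0,0],
    [0,0,3,0,0,0],
    [0,0,6,0,0,0],
    [0,0,9,0,0,0],
    [0,0,12,0,0,0],
    [0,0,12.5,0,0,0],
    [0,0,12.5,0,0,0]
  ]
}}

```text
t: 3.88
eef_pos: [0.4549, 0.216, 0.1821]
ee_rot: [0.921, 3.003, 0.0]
wrist_force: [0.4, 0.2, -0.5]
opening: 0.149
gripper_force: 40.0
```

Run:
```python
from h import *
o=observe(); print(o['eef_pos'],o['wrist_force'],o['joints'])
f=grab_frame('side'); p=f['pixels']
f2=grab_frame('top'); q=f2['pixels']
save('lift.png',np.hstack([cv2.resize(p[80:220,200:320],(480,560)),cv2.resize(q[170:250,170:215],(315,560))]))
```

```text
[0.45485003 0.21598611 0.182107  ] [ 0.38226677  0.15348298 -0.51124657] [ 4.19688858e-01  2.49019272e-01  1.89742711e+00  4.47629350e-06
  9.95019326e-01 -5.56034036e-01]
```

View pics/lift.png

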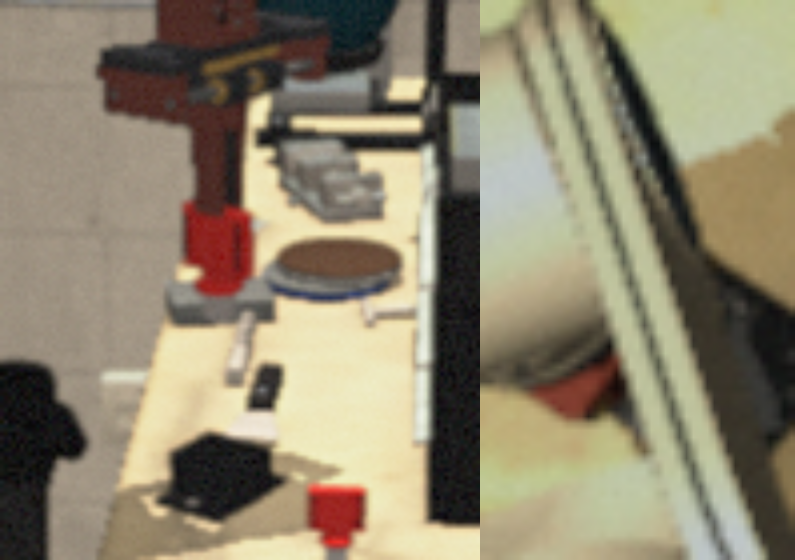

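The key is held upright (bow at (215,245) in the crop) and the stand is empty at (220,470). I'm carrying it over the switch and turning it by +38.8°.

>>> {"api": "jog_arm", "payload": {
  "plan": [
    [0.2,-3,0,0,0,5],
    [0.4,-8,0,0,0,11],
    [0.6,-14,0,0,0,18],
    [0.8,-20,0,0,0,25],
    [1,-26,0,0,0,32],
    [1.2,-32,0,0,0,38.8],
    [1.4,-37,0,0,0,38.8],
    [1.4,-41,0,0,0,38.8],
    [1.4,-41.9,0,0,0,38.8],
    [1.4,-41.9,0,0,0,38.8]
  ]
}}

```text
t: 5.22
eef_pos: [0.4684, -0.2026, 0.1813]
ee_rot: [0.127, -3.137, -0.002]
wrist_force: [0.3, 0.0, 0.0]
opening: 0.15
gripper_force: 40.0
```

Run:
```python
from h import *
o=observe(); r=o['ee_rot']; print(o['eef_pos'],r,o['joints'],'yaw y',2*np.degrees(np.arctan2(r[1],r[0]))-90,o['wrist_force'])
f=grab_frame('side'); p=f['pixels']; hsv=cv2.cvtColor(p,cv2.COLOR_RGB2HSV)
R,t=np.array(f['R']),np.array(f['t'])
m=((hsv[...,0]<8)|(hsv[...,0]>172))&(hsv[...,1]>150)&(hsv[...,2]>60); m[:,:215]=0;m[:,285:]=0;m[:150]=0;m[300:]=0
v,u=np.nonzero(m);D=bydepth(f,u,v);k=(D[:,2]>.105)&(D[:,2]<.25)&(abs(D[:,1]+.2)<.06)
print(k.sum(),np.percentile(D[k],[1,50,99],axis=0))
# rotor top ellipse in side view
vv,uu=np.mgrid[225:300,210:290];vv=vv.ravel();uu=uu.ravel();D=bydepth(f,uu,vv);g=abs(D[:,2]-.094)<.004
P=onplane(f,uu[g],vv[g],.094);print('rotor side',cv2.minEnclosingCircle((P[:,:2]*1000).astype(np.float32)))
y0=150
save('over.png',cv2.resize(p[y0:y0+140,200:320],(660,600) if 0 else (514,600),interpolation=cv2.INTER_CUBIC))
```

```text
[ 0.46842105 -0.2025667   0.18128159] [ 1.27199212e-01 -3.13729635e+00 -1.87791340e-03] [-4.31673053e-01  2.61393651e-01  1.88249684e+00  3.37272640e-04
  9.99776445e-01 -2.08369600e+00] yaw y -265.3565186493107 [0.31164237 0.02245655 0.0239419 ]
733 [[ 0.43945988 -0.21941011  0.16335911]
 [ 0.46713288 -0.20891024  0.19591054]
 [ 0.49505705 -0.20054263  0.22694723]]
rotor side ((465.1400451660156, -206.6693572998047), 36.11036682128906)
```

View pics/over.png

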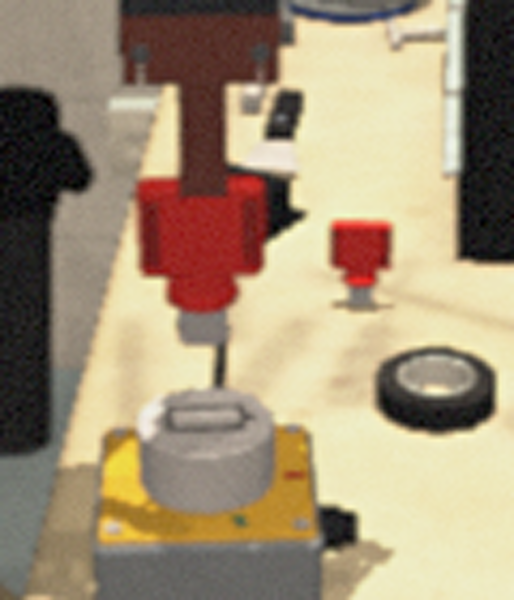

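The side crop shows the key hanging upright (blade at (203,325)) over the slot (centre about (205,418)). I'll compare the two numerically.

Run:
```python
from h import *
f=grab_frame('side');p=f['pixels'];g=cv2.cvtColor(p,cv2.COLOR_RGB2GRAY)
def pix(X):
    c=np.array(f['R'])@X+f['t'];x,y=c[:2]/c[2];s=1+f['k1']*(x*x+y*y);return np.round([f['cx']+f['fx']*x*s,f['cy']+f['fy']*y*s],1)
c=np.array([.4684,-.2026])
for z in(.094,.134,.15): print(z,pix(np.array([*c,z])))
print('slot',onplane(f,np.array(247.9),np.array(247.5),.094))
# key bow edges across rows -> centre column; expected column of its axis
hsv=cv2.cvtColor(p,cv2.COLOR_RGB2HSV);m=((hsv[...,0]<8)|(hsv[...,0]>172))&(hsv[...,1]>150)
for v in range(196,213,4):
    u=np.nonzero(m[v,215:270])[0]+215; print(v,u.min(),u.max(),u.mean())
print('bow centre expected',pix(np.array([*c,.197])), pix(np.array([*c,.18])))
print(g[240:256,234:262])
```

```text
0.094 [248.5 247.5]
0.134 [248.2 230.7]
0.15 [248.  223.8]
slot [ 0.46721884 -0.20278776  0.094     ]
196 232 262 247.0
200 233 262 247.5
204 233 262 247.5
208 233 260 246.5
212 234 260 247.0
bow centre expected [247.7 202.9] [247.8 210.6]
[[215 218 223 227 226 225 225 224 223 212 203 203 210 209 196 161 122 116
  149 176 195 202 202 205 206 205 205 205]
 [213 216 222 227 221 200 193 195 177 164 165 168 168 170 168 166 158 159
  163 169 174 185 192 194 197 200 206 214]
 [211 218 224 226 201 165 161 160 150 150 157 166 162 167 167 169 171 170
  167 165 167 166 174 169 172 183 201 217]
 [214 223 227 206 170 148 146 151 148 151 159 163 168 166 165 165 164 162
  161 162 163 160 158 166 164 167 190 213]
 [227 232 230 203 163 134 138 137 140 143 136 132 132 134 137 136 132 137
  140 138 137 126 131 154 167 166 173 196]
 [234 234 228 216 169 113 107 122 122 123 125 123 128 131 131 131 133 138
  148 151 146 121 102 136 158 164 168 172]
 [232 230 208 168 128  96 136 164 165 161 166 168 171 179 180 176 177 173
  173 176 174 148 104 107 131 148 160 164]
 [232 228 192 148 111  94 135 163 167 167
[... 312 characters left out ...]
232 203 159 143 134 112 104 111 109 106 105 102 103 103 106 114 121 122
  117 119 124 125 134 155 166 166 165 168]
 [226 190 149 142 142 141 140 138 138 144 145 138 141 139 138 140 141 140
  143 151 153 163 163 165 165 162 164 166]
 [183 157 143 149 145 146 150 149 148 151 148 150 150 151 152 151 150 151
  157 162 163 164 164 168 163 156 162 151]
 [133 139 144 146 148 146 146 144 144 148 144 142 142 151 154 153 155 153
  155 159 159 158 155 157 159 149 146 131]
 [114 126 140 145 145 145 150 148 144 138 141 142 151 151 155 155 159 163
  168 163 167 163 169 165 161 141 128 122]
 [111 119 129 137 141 152 151 146 143 149 151 157 166 168 166 170 168 163
  162 164 168 169 158 144 144 136 126 128]]
```

They agree to about 1 mm, so I'm lowering the tip into the lead-in.

>>> {"api": "jog_arm", "payload": {
  "plan": [
    [0,0,-1.5,0,0,0],
    [0,0,-2.8,0,0,0],
    [0,0,-3.4,0,0,0],
    [0,0,-4,0,0,0],
    [0,0,-4.6,0,0,0],
    [0,0,-4.6,0,0,0]
  ]
}}

```text
t: 6.08
eef_pos: [0.4689, -0.2029, 0.1359]
ee_rot: [0.129, -3.138, -0.0]
wrist_force: [-0.2, -0.4, 0.2]
opening: 0.152
gripper_force: 40.0
```

>>> {"api": "jog_arm", "payload": {
  "plan": [
    [0,0,-0.6,0,0,0],
    [0,0,-1.2,0,0,0],
    [0,0,-1.7,0,0,0],
    [0,0,-2,0,0,0],
    [0,0,-2.1,0,0,0],
    [0,0,-2.1,0,0,0],
    [0,0,-2.1,0,0,0]
  ]
}}

```text
t: 6.95
eef_pos: [0.4691, -0.203, 0.1154]
ee_rot: [-0.129, 3.139, -0.0]
wrist_force: [0.2, -0.7, -1.7]
opening: 0.149
gripper_force: 40.0
```

>>> {"api": "jog_arm", "payload": {
  "plan": [
    [0,0,-0.1,0,0,0],
    [0,0,-0.2,0,0,0],
    [0,0,-0.2,0,0,0]
  ]
}}

```text
t: 7.32
eef_pos: [0.47, -0.2031, 0.115]
ee_rot: [-0.129, 3.137, -0.001]
wrist_force: [-2.5, 3.5, 15.0]
opening: 0.152
gripper_force: 40.1
```

It is seated: the force rose to 15 N at the expected height. Now I'm turning clockwise with lighter down-pressure.

>>> {"api": "jog_arm", "payload": {
  "plan": [
    [0,0,0.1,0,0,0],
    [0,0,0.1,0,0,-6],
    [0,0,0.1,0,0,-13],
    [0,0,0.1,0,0,-20],
    [0,0,0.1,0,0,-27],
    [0,0,0.1,0,0,-34],
    [0,0,0.1,0,0,-41],
    [0,0,0.1,0,0,-48],
    [0,0,0.1,0,0,-55],
    [0,0,0.1,0,0,-60]
  ]
}}

```text
t: 8.57
eef_pos: [0.4694, -0.204, 0.115]
ee_rot: [1.46, 2.78, -0.002]
wrist_force: [-2.4, -3.7, 4.9]
opening: 0.148
gripper_force: 40.0
```

>>> {"api": "jog_arm", "payload": {
  "plan": [
    [0,0,0,0,0,-4],
    [0,0,0,0,0,-8],
    [0,0,0,0,0,-12],
    [0,0,0,0,0,-15],
    [0,0,0,0,0,-17],
    [0,0,0,0,0,-17]
  ]
}}

```text
t: 9.32
eef_pos: [0.469, -0.2042, 0.1151]
ee_rot: [1.852, 2.536, -0.003]
wrist_force: [-4.4, -5.1, 6.6]
opening: 0.15
gripper_force: 40.1
```

Run:
```python
from h import *
o=observe(); r=o['ee_rot']; print(o['eef_pos'],'yaw y',2*np.degrees(np.arctan2(r[1],r[0]))-90,o['wrist_force'],o['moment'])
```

```text
[ 0.46899763 -0.20419754  0.11506403] yaw y 17.73723417034269 [-4.41706731 -5.06022494  6.6144603 ] [-0.99273162  0.98453303  0.08783296]
```

>>> {"api": "jog_arm", "payload": {
  "plan": [
    [0,0,0,0,0,-1],
    [0,0,0,0,0,-2],
    [0,0,0,0,0,-3],
    [0,0,0,0,0,-4],
    [0,0,0,0,0,-4]
  ]
}}

```text
t: 9.95
eef_pos: [0.4688, -0.2042, 0.1151]
ee_rot: [1.939, 2.471, -0.003]
wrist_force: [-3.9, -4.9, 8.0]
opening: 0.15
gripper_force: 40.1
```

Run:
```python
from h import *
o=observe(); r=o['ee_rot']; print(o['eef_pos'],'yaw y',2*np.degrees(np.arctan2(r[1],r[0]))-90,o['wrist_force'],o['moment'])
```

```text
[ 0.46883233 -0.20417222  0.11505925] yaw y 13.758231663075009 [-3.89572695 -4.8930485   8.01988958] [-1.01307218  1.01282008  0.12187698]
```

Not yet at a firm stop, so I'll keep turning.

>>> {"api": "jog_arm", "payload": {
  "plan": [
    [0,0,0,0,0,-1],
    [0,0,0,0,0,-2],
    [0,0,0,0,0,-3],
    [0,0,0,0,0,-4],
    [0,0,0,0,0,-4]
  ]
}}

```text
t: 10.58
eef_pos: [0.4688, -0.204, 0.1151]
ee_rot: [2.023, 2.403, -0.003]
wrist_force: [-4.5, -4.1, 7.9]
opening: 0.146
gripper_force: 40.9
```

Run:
```python
from h import *
o=observe(); r=o['ee_rot']; print(o['eef_pos'],'yaw y',2*np.degrees(np.arctan2(r[1],r[0]))-90,o['wrist_force'],o['moment'])
```

```text
[ 0.46883265 -0.20399925  0.11508449] yaw y 9.817767693578972 [-4.52153936 -4.13345163  7.87550319] [-0.78187505  1.01238761  0.61037302]
```

The moment jumped to 0.61 N m, so this is the stop. I'll unload slightly and open the fingers.

>>> {"api": "jog_arm", "payload": {
  "plan": [
    [0,0,0,0,0,1],
    [0,0,0,0,0,2],
    [0,0,0,0,0,2]
  ]
}}

```text
t: 10.95
eef_pos: [0.4689, -0.2041, 0.1151]
ee_rot: [1.98, 2.437, -0.003]
wrist_force: [-4.4, -4.5, 7.3]
opening: 0.15
gripper_force: 40.3
```

>>> {"api": "jog_arm", "payload": {
  "plan": [
    [0,0,0,0,0,0],
    [0,0,0,0,0,0],
    [0,0,0,0,0,0],
    [0,0,0,0,0,0],
    [0,0,0,0,0,0],
    [0,0,0,0,0,0],
    [0,0,0,0,0,0]
  ],
  "grip": 0
}}

```text
t: 11.82
eef_pos: [0.4691, -0.2029, 0.1143]
ee_rot: [-1.983, -2.436, 0.0]
wrist_force: [0.8, -0.3, -0.2]
opening: 0.904
gripper_force: 0.0
```

>>> {"api": "jog_arm", "payload": {
  "plan": [
    [0,0,2,0,0,0],
    [0,0,6,0,0,0],
    [0,0,10,0,0,0],
    [-3,5,11,0,0,0],
    [-6,10,11,0,0,0],
    [-6,16,11,0,0,0],
    [-6,20,11,0,0,0],
    [-6,20,11,0,0,0]
  ]
}}

```text
t: 12.82
eef_pos: [0.4089, -0.001, 0.2245]
ee_rot: [1.978, 2.44, 0.001]
wrist_force: [-0.4, -0.7, -0.4]
opening: 1.002
gripper_force: 0.0
```

Run:
```python
from h import *
f=grab_frame('top');p=f['pixels'];hsv=cv2.cvtColor(p,cv2.COLOR_RGB2HSV)
m=((hsv[...,0]<8)|(hsv[...,0]>172))&(hsv[...,1]>150)&(hsv[...,2]>80)
m[:190]=0;m[240:]=0;m[:,:325]=0;m[:,372:]=0
v,u=np.nonzero(m);D=bydepth(f,u,v);k=D[:,2]>.13;P=onplane(f,u[k],v[k],.156)[:,:2]
w,V=np.linalg.eigh(np.cov(P.T));print(k.sum(),P.mean(0),np.degrees(np.arctan2(V[1,1],V[0,1])),np.percentile(D[k,2],[50,95]))
q=grab_frame('side')['pixels']
save('end.png',np.hstack([cv2.resize(p[180:245,315:380],(400,400)),cv2.resize(q[195:305,200:290],(327,400))]))
```

```text
113 [ 0.46811642 -0.20213357] 106.13370124148399 [0.15533446 0.15982406]
```

View pics/end.png

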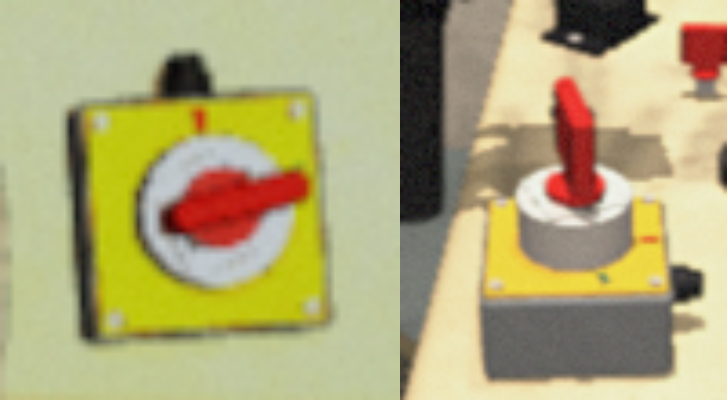

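The end picture shows the key seated, with its collar on the rotor. The bow points toward the green mark at -74°, which is 78.6° of turn and matches 1.2 + 0.17 rad. The bow's top is at about 0.156 m, as expected. The gripper is clear.

```bash
python3 -c "
from rig import hand_in; print(hand_in())"
```

```text
the job is handed in; nothing more can be done
None
```

The red key is home in the switch and turned clockwise to its on stop; I let go, moved the gripper clear and handed the job in at about 13 s, with no unexpected contact felt, though I did not re-measure the other things on the bench.

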